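# Open the spring-loaded ham press and ease its lid up

### The job

Open the ham press: take its lid by the bar handle, push it down against the spring, turn it anticlockwise until it stops, and let it rise slowly in your grip until the spring is fully relaxed, never letting it snap up. Then set the lid down, whole and handle up, on a free part of the chopping board, without dropping it or disturbing the fruit and jars around.

Things in the scene. Friction and masses are not known exactly. Their poses are not given: they have to be found in the camera images.
- press_mouth (a point): Centre of the mouth of the ham press, on its axis at rim height, 120 mm above the worktop. The press is an upright steel cylinder of 114 mm diameter with two small wire ears on its sides at height 83 mm, held by a black rubber suction foot (136 mm): it cannot move or turn. An inside flange at the rim, 8 mm thick, inner radius 42 mm, holds the lid down; it has three gaps.
- press_axis (a point): A point on the press axis at mid-height, 60 mm above the worktop, about which the pushed-down lid turns. It turns easily and, after roughly 35 to 65 degrees (not known beforehand), comes against a firm stop, felt as a rising torque. Only at that stop do the lugs lie under the flange's gaps, so that the lid can rise straight up.
- lid_handle (a point): Centre of the black bar handle of the loose steel lid in the press; x runs along the bar, z up out of the lid. The bar is 70 mm long (x), 18 mm wide (y), 26 mm high (z), its centre 39 mm above the lid's flat underside; under the bar 14 mm stay clear round a thin stem. The lid is a disc 80 mm across, 12 mm thick, and weighs 0.2 to 0.4 kg.
- lid_underside (a point): Centre of the lid's flat underside. At its edge three flat lugs, 6 mm thick, reach 49 mm from the axis. At the start they are locked: the spring holds them up under the flange, behind catches 5 mm deep. Push the lid straight down 6 to 9 mm (about 12 to 15 N; it bottoms at 11 mm) and keep it down to turn it anticlockwise, seen from above.
- press_spring (a joint): Height of the spring's head under the lid, m: 0 with the lid locked, to -0.011 pushed down, +0.030 fully relaxed. About 350 N/m: it pushes up with 14 N at 0 and 3 N at +0.030, so a lid let go early jumps. Let it up over this rise in a second or more; faster than 0.15 m/s counts as snapping up.
- board_top (a point): Centre of the top face of the wooden chopping board, 22 mm above the worktop, which stays where it is; the board is 200 mm along this point's x and 300 mm along its y, flat. The lemon and lime lie in its +y third (y above +0.05 m); the rest is free.
- lemon_mid (a point): Middle of a lemon, 77 x 52 x 53 mm, lying on the board. Leave it.
- lime_mid (a point): Middle of a lime, 52 x 46 x 45 mm, lying on the board. Leave it.
- spice_jar_mid (a point): Middle of a small spice jar, 45 mm diameter, 106 mm high, standing between press and board. Leave it.
- mill_mid (a point): Middle of a dark wooden pepper mill, 58 mm diameter, 170 mm high, standing behind the gap between press and board. Leave it.
- preserve_jar_mid (a point): Middle of a preserve jar, 66 mm diameter, 100 mm high, standing farther back. Leave it.
Things that resemble listed ones, but are neither listed nor needed, are in the scene too. Leave any orange look-alike of the part that bears lid_handle alone.

How it is judged:
By the outcome, as a careful person would: the job done as asked, in the order asked, and still so for the second after the job is handed in, with the robot touching nothing.
It also fails if it takes over 62 s, if anything falls off the work surface, if the arm or the gripper's body presses on something with over 40 N, if the wrist force passes 120 N, or if a joint passes its speed limit or range.

### The arm

A 7-joint arm with a two-finger parallel gripper is mounted at the origin on a cart in front of the work surface, level with it; the furniture and walls round the work are solid. World frame = base frame: x ahead of the robot, y to its left, z up, the work surface at z = 0. Lengths are in m, angles in rad, forces in N, time in s.
With the tool pointing down it reaches from about 0.4 to 0.875 m from the base axis. Payload 6.5 kg.
Tool frame: the origin (TCP) lies on the centre line of the jaws, within the pads' length; the fingertips stand ahead of it and the grasp point (between the pads) lies 8 mm behind it (robot.tcp_to_tips is the z of the fingertips in the tool frame, in m); z points along the fingers, y is the line along which they close (so a half turn about z gives the same grasp; the last joint's range is limited). The gripper opens to 88 mm and grips with 3 to 60 N. Pads are 18 mm wide; open, the fingers measure 123 mm over their backs; the gripper's body (75 mm by 187 mm) begins 45 mm behind the grasp point.
Start: joints at [1.254, 0.536, -0.004, 1.538, 0.003, 1.067, -0.071], TCP at [0.161, -0.63, 0.25] pointing down, gripper open.
Joint ranges: [-2.7, 2.7], [-0.37, 2.16], [-1.27, 1.26], [0.24, 2.4], [-1.31, 4.45], [0.19, 1.91], [-2.76, 2.76]. Speed limits (rad/s): [2.39, 2.39, 3.14, 3.14, 3.14, 3.14, 3.14].

### API

Orientations are given as a unit quaternion [x, y, z, w].
In Python, from workcell import sensors, viewer, workorder, recognise, landmark_of, robot gives the robot as it stands.
- The arm moves only by the tool play_rows, never from a script. Its argument "plan" is a list of rows, each a list of 5 numbers: the closure in counts, from 0 (fully open) to 255 (shut), then the shift along the tool's x, y, z as a fraction of full scale, then the turn about the tool's z as a fraction of full scale. In form: [[jaw, dx, dy, dz, turn], ...]. A call has 1 to 8 rows; each row is the pose to reach, as a shift and turn from the pose commanded when the call began, along the tool's axes at that moment, turning the shorter way round; what a row does not reach only later rows make up. Full scale, the value 1, is 120 mm for a shift and 180 degrees for a turn. A row lasts 1/8 s, in which the tool goes at most 62.5 mm and 10.7 degrees, less where a joint would pass 70% of its speed; a pose out of reach is approached as far as the arm can. A call with a number of a shift or a turn outside -1 to 1 is refused whole. A call with a gripper value outside its range is refused whole. The fingers move at their own pace and stop on an object; the grip force is fixed at half the most. Time passes only in rows, so rows that repeat a pose let the fingers close. It gives the time, the measured TCP pose, the force, the opening and the grip force at its end, in the units of the state.
- sensors.read_state(): the state, without advancing time (a new reading comes with each control period).
- viewer.read_camera(name): name is "scene" or "top"; returns the picture (420x560x3 uint8, blue, green, red); there is no depth.
- viewer.camera_model(name): a dict with "mtx" (3x3 intrinsics, pixels), "dist_coeffs" ([k1, k2, p1, p2, k3] as OpenCV has them; the pictures are not rectified), "pose" (4x4, takes a point from camera to world coordinates). Camera axes: x right, y down, z forward; pixel columns grow to the right and rows downward; lengths in m; the calibration is good to about 2 mm. A picture is of the moment at which its call begins. camera_model takes no time and is no camera call.
- workorder.job_done(): hands the job in; it is judged then, once.
Trained networks look in the newest picture that a camera, given by its name, has taken for a name from the list of things; names that differ only in an ending like _2 or _b are one class to them, and where a whole thing is asked for, a point or a joint stands for the part that bears it (a point fixed in the world has none). Each returns a list of dicts, best first, with "confidence" (0 to 1); they miss things now and then, are a little off and sometimes report something else, mostly with a low value. They report only what shows in the picture. A call takes as long as a camera call. They do not tell look-alikes from the thing itself.
- recognise(thing, camera): "extent" ([left, top, right, bottom] in pixels, round what is visible of it).
- landmark_of(thing, camera): "uv" ([column, row] in pixels: a listed point, or the origin of a listed thing).
The state is a dict: "time_s": time; "q": joint angles; "dq": joint speeds; "joint_torque": joint torques, N m; "tcp_pos": TCP position; "tool_rot": TCP orientation; "force": force on the tool from outside, world axes, zero at the start; "torque": the same for the moment, N m; "opening": finger opening in m; "grip_force": force on a finger pad.
Only numpy, scipy, OpenCV 4.12 (cv2) and the standard library are available. Lean on these libraries where they do the work, as an engineer would, in place of code of your own. Each camera call takes 0.05 s, during which the arm holds its last target. There are 200 camera calls.

## Working session

There is one attempt and no reset: what is moved stays moved. The work goes in short steps, Python scripts to look and compute and a tool call to move; the robot and the scene stay as the last step left them, time stands still between calls to the robot, and variables do not carry over. Pictures are saved under pics/ and viewed, at most 10 in all, crops included, and the job is handed in when it is done.

Besides the shell and the picture viewer there is one more tool, called after "Emit:" as name([rows], argument=value, ...), one row to a line, values as JSON. play_rows: Moves the arm, as the interface text tells. Its arguments: {"type":"object","properties":{"plan":{"type":"array","items":{"type":"array","items":{"type":"number"}}}},"required":["plan"]}

```bash
mkdir -p pics; ls
cat > h.py <<'E'
import numpy as np,cv2
from workcell import sensors, viewer, workorder, recognise, landmark_of, robot
def cast(uv,cam,z):
    m=viewer.camera_model(cam);P=np.array(m["pose"])
    n=cv2.undistortPoints(np.array([[uv]],float),np.array(m["mtx"]),np.array(m["dist_coeffs"]))[0,0]
    d=P[:3,:3]@[n[0],n[1],1];o=P[:3,3]
    return (o+d*(z-o[2])/d[2]).round(4)
E
python3 - <<'E'
from h import *
a=viewer.read_camera("top");b=viewer.read_camera("scene")
cv2.imwrite("pics/t0.png",a);cv2.imwrite("pics/s0.png",b)
Z=dict(press_mouth=.12,lid_handle=.15,board_top=.022,lemon_mid=.048,lime_mid=.045,spice_jar_mid=.053,mill_mid=.085,preserve_jar_mid=.05)
for c in("top","scene"):
  print(c,np.array(viewer.camera_model(c)["pose"])[:3].round(2).tolist())
  for k,z in Z.items():
    for r in landmark_of(k,c)[:3]: print(k,np.round(r["uv"]),round(r["confidence"],2),cast(r["uv"],c,z))
s=sensors.read_state();print(s,robot.tcp_to_tips)
E
```

```text
pics
top [[0.02, -1.0, 0.09, 0.39], [-1.0, -0.02, -0.02, -0.16], [0.02, -0.09, -1.0, 1.61]]
press_mouth [306. 233.] 0.59 [ 0.419  -0.2595  0.12  ]
lid_handle [336. 177.] 0.96 [ 0.6102 -0.3563  0.15  ]
lid_handle [310. 231.] 0.89 [ 0.4255 -0.2692  0.15  ]
lid_handle [436. 243.] 0.81 [ 0.3899 -0.7047  0.15  ]
board_top [164. 223.] 0.58 [0.4461 0.2554 0.022 ]
lemon_mid [164. 220.] 0.68 [0.4585 0.2469 0.048 ]
lemon_mid [134. 211.] 0.63 [0.4874 0.3606 0.048 ]
lime_mid [136. 234.] 0.7 [0.4021 0.3517 0.045 ]
spice_jar_mid [236. 234.] 0.52 [ 0.4118 -0.0131  0.053 ]
mill_mid [234. 180.] 0.83 [ 0.6017 -0.0033  0.085 ]
preserve_jar_mid [283. 165.] 0.84 [ 0.6642 -0.1765  0.05  ]
preserve_jar_mid [308. 232.] 0.19 [ 0.4242 -0.2695  0.05  ]
scene [[-0.54, -0.44, 0.72, -0.91], [-0.84, 0.27, -0.47, 0.75], [0.01, -0.86, -0.52, 1.15]]
press_mouth [306. 208.] 0.63 [ 0.4191 -0.2655  0.12  ]
lid_handle [395. 198.] 0.75 [ 0.2599 -0.5725  0.15  ]
lid_handle [304. 200.] 0.6 [ 0.433  -0.2638  0.15  ]
lid_handle [299. 195.] 0.4 [ 0.4733 -0.27    0.15  ]
board_top [177. 270.] 0.69 [0.4536 0.2584 0.022 ]
lemon_m
[... 272 characters left out ...]
0.9, 'q': array([ 1.25379054,  0.53640646, -0.00441929,  1.53791115,  0.00261485,
        1.06728471, -0.07118076]), 'dq': array([ 0.00025633,  0.00022592,  0.00039094,  0.00301451,  0.00101667,
       -0.00134842,  0.00070612]), 'joint_torque': array([-2.47605267e-04, -5.70897746e+01,  9.90103483e-01, -2.51921457e+01,
       -5.62473515e-02,  1.06927694e-02, -1.59151114e-05]), 'tcp_pos': array([ 0.16132566, -0.62965206,  0.24970717]), 'tool_rot': array([ 9.92142381e-01,  1.25113933e-01, -1.60074726e-05,  1.16662438e-06]), 'force': array([ 0.09190956,  0.2207005 , -0.17620168]), 'torque': array([-0.00361574,  0.08568761, -0.01445799]), 'grip_force': 0.0, 'opening': 0.08848792385159775} 0.011
```

View pics/t0.png

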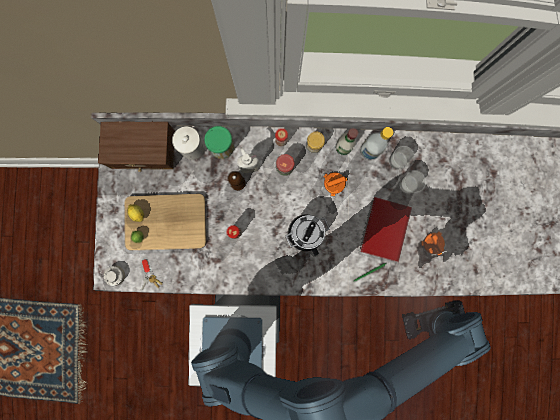

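View pics/s0.png

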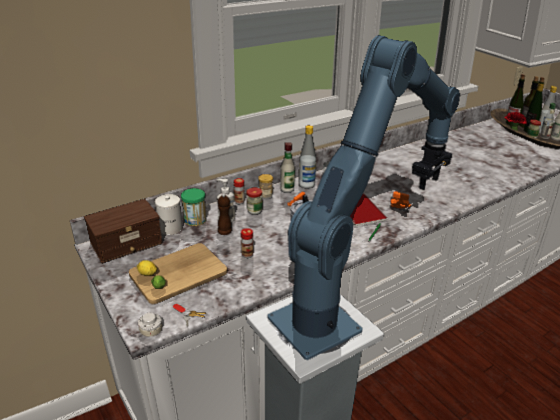

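The top view shows the press at about (307,233) with its black bar handle. The board is at (165,222) with the lemon and lime on its left end, and the spice jar is at (234,232). Orange decoys are at (335,183) and (433,243). In the scene view the arm hides the press.

Run:
```python
from h import *
a=cv2.imread("pics/t0.png")
c=a[208:258,281:336];cv2.imwrite("pics/c0.png",cv2.resize(c,None,fx=10,fy=10,interpolation=cv2.INTER_CUBIC))
b=a[185:255,115:215]
g=cv2.cvtColor(b,cv2.COLOR_BGR2HSV);m=cv2.inRange(g,(8,70,80),(28,255,255))
ct=max(cv2.findContours(m,0,2)[0],key=cv2.contourArea)+np.array([[115,185]])
r=cv2.minAreaRect(ct);print(r)
for p in cv2.boxPoints(r): print(p,cast(p,"top",.022))
for c in("press_mouth","lid_handle"):
  print(c,[(x["extent"],x["confidence"]) for x in recognise(c,"top")])
```

```text
((164.1927032470703, 221.6299285888672), (54.6016845703125, 80.80833435058594), 88.45184326171875)
[123.06569 195.43065] [0.5458 0.4138 0.022 ]
[203.84453 193.24745] [0.559  0.1109 0.022 ]
[205.31972 247.82921] [0.3596 0.0994 0.022 ]
[124.54088 250.0124 ] [0.3444 0.3993 0.022 ]
press_mouth [([283.3, 214.0, 329.5, 258.2], 0.79)]
lid_handle [([297.0, 221.5, 321.5, 246.0], 0.95), ([325.0, 170.6, 347.3, 199.6], 0.8), ([422.3, 232.7, 444.7, 253.0], 0.6)]
```

View pics/c0.png

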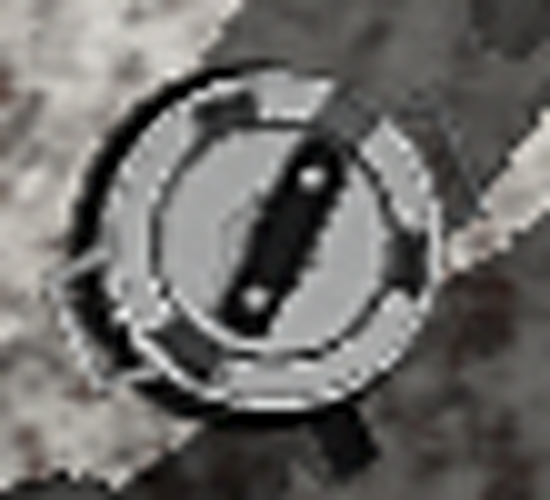

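```bash
cat >> h.py <<'E'
def go(x,y,z,yaw=None):
    s=sensors.read_state();q=s["tool_rot"];from scipy.spatial.transform import Rotation as R
    M=R.from_quat(q).as_matrix();d=M.T@(np.array([x,y,z])-s["tcp_pos"])/.12
    y0=np.degrees(np.arctan2(M[1,0],M[0,0]))
    print("t",s["time_s"],"tcp",s["tcp_pos"].round(4),"yaw",y0.round(2),"tilt",M[:,2].round(3),"F",s["force"].round(1),"T",s["torque"].round(2),"open",s["opening"].round(4))
    print("frac",d.round(3),"turn",None if yaw is None else round(-(yaw-y0)/180,4))
E
python3 - <<'E'
from h import *
p,q=cast((311.85,225.25),"top",.158),cast((306.15,237.25),"top",.158)
print(p,q,(p+q)/2,np.degrees(np.arctan2(*(p-q)[[1,0]])))
for uv in((307.5,231.5),): print(cast(uv,"top",.12))
go(.423,-.266,.25,-25)
E
```

```text
[ 0.4433 -0.2762  0.158 ] [ 0.403  -0.2577  0.158 ] [ 0.42315 -0.26695  0.158  ] -24.657823811430067
[ 0.4231 -0.2646  0.12  ]Traceback (most recent call last):
  File "<stdin>", line 5, in <module>
  File "h.py", line 12, in go
    print("t",s["time_s"],"tcp",s["tcp_pos"].round(4),"yaw",y0.round(2),"tilt",M[:,2].round(3),"F",s["force"].round(1),"T",s["torque"].round(2),"open",s["opening"].round(4))
                                                                                                                                                       ^^^^^^^^^^^^^^^^^^
AttributeError: 'float' object has no attribute 'round'
```

Emit:
play_rows([
  [60,0.2,-0.16,0,0],
  [60,0.4,-0.33,0,0],
  [60,0.6,-0.5,0,0],
  [60,0.8,-0.67,0,0],
  [60,0.96,-0.8,0,0],
  [60,0.96,-0.8,0,0],
])

```text
time_s: 1.75
tcp_pos: [0.2506, -0.5068, 0.2499]
tool_rot: [0.992, 0.127, 0.0, -0.0]
force: [-0.2, 0.3, 0.8]
opening: 0.0673
grip_force: 0.0
```

Emit:
play_rows([
  [100,0.2,-0.16,0,0],
  [100,0.4,-0.33,0,0],
  [100,0.6,-0.5,0,0],
  [100,0.8,-0.67,0,0],
  [100,0.96,-0.8,0,0],
  [100,0.96,-0.8,0,0],
])

```text
time_s: 2.5
tcp_pos: [0.3375, -0.3864, 0.2498]
tool_rot: [0.992, 0.126, 0.0, 0.0]
force: [-0.4, -0.3, -0.3]
opening: 0.0537
grip_force: 0.0
```

Emit:
play_rows([
  [100,0.2,-0.16,0,0.05],
  [100,0.4,-0.33,0,0.1],
  [100,0.6,-0.5,0,0.15],
  [100,0.8,-0.67,0,0.19],
  [100,0.95,-0.79,0,0.217],
  [100,0.95,-0.79,0,0.217],
  [100,0.95,-0.79,0,0.217],
])

```text
time_s: 3.38
tcp_pos: [0.4227, -0.2685, 0.2496]
tool_rot: [0.977, -0.214, -0.0, 0.0]
force: [0.3, -0.7, 0.7]
opening: 0.0536
grip_force: 0.0
```

```bash
sed -i 's/s\["opening"\].round(4)/round(s["opening"],4)/' h.py
python3 - <<'E'
from h import *
go(.423,-.266,.137,-24.7)
a=viewer.read_camera("scene");cv2.imwrite("pics/s1.png",a)
E
```

```text
t 3.375 tcp [ 0.4227 -0.2685  0.2496] yaw -24.74 tilt [-0.001 -0.001 -1.   ] F [ 0.3 -0.7  0.7] T [0.07 0.04 0.08] open 0.0536
frac [-0.006 -0.021  0.939] turn -0.0002
```

View pics/s1.png

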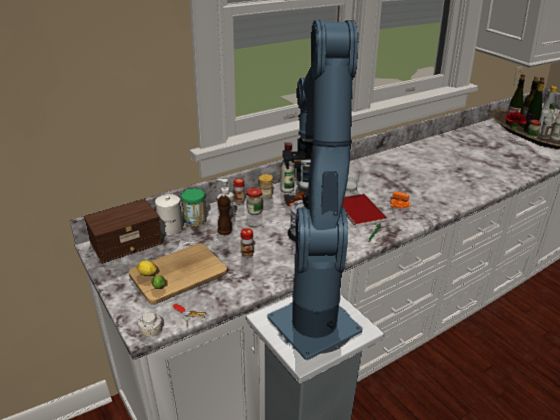

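The arm still hides the press at about (300,225), so I'll descend and use the measured force to check centring.

Emit:
play_rows([
  [100,0,-0.015,0.2,0],
  [100,0,-0.015,0.4,0],
  [100,0,-0.015,0.6,0],
  [100,0,-0.015,0.75,0],
  [100,0,-0.015,0.85,0],
  [100,0,-0.015,0.93,0],
  [100,0,-0.015,0.93,0],
])

```text
time_s: 4.3
tcp_pos: [0.4241, -0.2649, 0.1377]
tool_rot: [0.977, -0.214, -0.0, -0.0]
force: [0.2, 0.2, 0.1]
opening: 0.0535
grip_force: 0.0
```

Emit:
play_rows([
  [150,0,0,0,0],
  [180,0,0,0,0],
  [200,0,0,0,0],
  [200,0,0,0,0],
  [255,0,0,0,0],
  [255,0,0,0,0],
  [255,0,0,0,0],
  [255,0,0,0,0],
])

```text
time_s: 5.3
tcp_pos: [0.4243, -0.2656, 0.1383]
tool_rot: [0.977, -0.214, 0.0, 0.0]
force: [-1.8, -5.7, 2.6]
opening: 0.0176
grip_force: 29.9
```

Run:
```python
from h import *
go(.423,-.266,.137,-24.7)
print(sensors.read_state()["grip_force"])
a=viewer.read_camera("top");cv2.imwrite("pics/t1.png",cv2.resize(a[190:270,260:360],None,fx=6,fy=6))
```

```text
t 5.3 tcp [ 0.4243 -0.2656  0.1383] yaw -24.73 tilt [-0.    -0.001 -1.   ] F [-1.8 -5.7  2.6] T [-0.96  0.44  0.06] open 0.0176
frac [-0.008  0.008  0.011] turn -0.0002
29.858187147779063
```

View pics/t1.png

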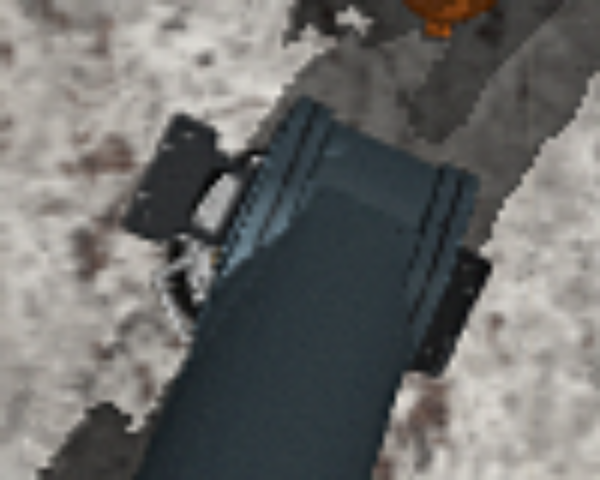

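The lid handle is gripped, with an opening of 17.6 mm and 30 N of grip. I'll ease the side force and press down.

Emit:
play_rows([
  [255,0,0.006,0,0],
  [255,0,0.006,0.01,0],
  [255,0,0.006,0.02,0],
  [255,0,0.006,0.03,0],
  [255,0,0.006,0.04,0],
  [255,0,0.006,0.05,0],
  [255,0,0.006,0.06,0],
  [255,0,0.006,0.06,0],
])

```text
time_s: 6.35
tcp_pos: [0.4244, -0.2656, 0.1318]
tool_rot: [0.977, -0.214, 0.0, 0.0]
force: [-2.9, -1.8, 12.1]
opening: 0.018
grip_force: 30.0
```

Emit:
play_rows([
  [255,0,0,0.01,0],
  [255,0,0,0.01,0],
  [255,0,0,0.01,-0.02],
  [255,0,0,0.01,-0.04],
  [255,0,0,0.01,-0.055],
  [255,0,0,0.01,-0.055],
])

```text
time_s: 7.1
tcp_pos: [0.4252, -0.2651, 0.1308]
tool_rot: [0.992, -0.128, 0.001, -0.0]
force: [-2.6, -1.0, 13.0]
opening: 0.0177
grip_force: 30.0
```

```bash
python3 -c "
from h import *
go(.423,-.266,.1305)"
```

```text
t 7.1 tcp [ 0.4252 -0.2651  0.1308] yaw -14.75 tilt [ 0.002 -0.    -1.   ] F [-2.6 -1.  13. ] T [-0.04  0.62 -0.02] open 0.0177
frac [-0.016  0.012  0.003] turn None
```

Emit:
play_rows([
  [255,-0.005,0,0,-0.02],
  [255,-0.005,0,0,-0.04],
  [255,-0.005,0,0,-0.06],
  [255,-0.005,0,0,-0.08],
  [255,-0.005,0,0,-0.1],
  [255,-0.005,0,0,-0.11],
  [255,-0.005,0,0,-0.11],
])

```text
time_s: 7.98
tcp_pos: [0.4255, -0.2645, 0.131]
tool_rot: [0.999, 0.044, 0.002, -0.0]
force: [-0.9, 1.0, 13.7]
opening: 0.0182
grip_force: 30.0
```

```bash
python3 -c "
from h import *
go(.423,-.266,.1305)"
```

```text
t 7.975 tcp [ 0.4255 -0.2645  0.131 ] yaw 5.07 tilt [ 0.003  0.    -1.   ] F [-0.9  1.  13.7] T [ 0.24  0.28 -0.07] open 0.0182
frac [-0.022  0.011  0.004] turn None
```

Emit:
play_rows([
  [255,0,0,0,-0.015],
  [255,0,0,0,-0.03],
  [255,0,0,0,-0.03],
])

```text
time_s: 8.35
tcp_pos: [0.4255, -0.2644, 0.131]
tool_rot: [0.996, 0.091, 0.002, -0.0]
force: [-0.4, 1.6, 13.0]
opening: 0.0178
grip_force: 30.0
```

```bash
python3 -c "
from h import *
go(.423,-.266,.1305)"
```

```text
t 8.35 tcp [ 0.4255 -0.2644  0.131 ] yaw 10.49 tilt [ 0.003  0.    -1.   ] F [-0.4  1.6 13. ] T [ 0.22  0.21 -0.07] open 0.0178
frac [-0.023  0.01   0.004] turn None
```

Emit:
play_rows([
  [255,0,0,0,-0.01],
  [255,0,0,0,-0.02],
  [255,0,0,0,-0.02],
])

```text
time_s: 8.72
tcp_pos: [0.4256, -0.2643, 0.131]
tool_rot: [0.992, 0.123, 0.002, 0.0]
force: [-1.7, 1.3, 12.8]
opening: 0.0178
grip_force: 30.0
```

```bash
python3 -c "
from h import *
go(.423,-.266,.1305)"
```

```text
t 8.725 tcp [ 0.4256 -0.2643  0.131 ] yaw 14.08 tilt [ 0.003  0.    -1.   ] F [-1.7  1.3 12.8] T [ 0.31  0.14 -0.  ] open 0.0178
frac [-0.024  0.009  0.004] turn None
```

Turned 39° so far with no stop felt. Continuing in small steps.

Emit:
play_rows([
  [255,0,0,0,-0.01],
  [255,0,0,0,-0.02],
  [255,0,0,0,-0.02],
])

```text
time_s: 9.1
tcp_pos: [0.4256, -0.2643, 0.131]
tool_rot: [0.988, 0.154, 0.002, 0.0]
force: [-0.4, 1.8, 12.3]
opening: 0.018
grip_force: 30.0
```

```bash
python3 -c "
from h import *
go(.423,-.266,.1305)"
```

```text
t 9.1 tcp [ 0.4256 -0.2643  0.131 ] yaw 17.68 tilt [ 0.003  0.    -1.   ] F [-0.4  1.8 12.3] T [ 0.35  0.21 -0.04] open 0.018
frac [-0.025  0.007  0.004] turn None
```

Emit:
play_rows([
  [255,0,0,0,-0.01],
  [255,0,0,0,-0.02],
  [255,0,0,0,-0.02],
])

```text
time_s: 9.48
tcp_pos: [0.4256, -0.2642, 0.131]
tool_rot: [0.983, 0.185, 0.002, 0.0]
force: [-0.6, 2.2, 14.0]
opening: 0.0179
grip_force: 30.0
```

```bash
python3 -c "
from h import *
go(.423,-.266,.1305)"
```

```text
t 9.475 tcp [ 0.4256 -0.2642  0.131 ] yaw 21.29 tilt [ 0.003  0.    -1.   ] F [-0.6  2.2 14. ] T [ 0.26  0.17 -0.09] open 0.0179
frac [-0.025  0.006  0.005] turn None
```

Emit:
play_rows([
  [255,0,0,0,-0.01],
  [255,0,0,0,-0.02],
  [255,0,0,0,-0.02],
])

```text
time_s: 9.85
tcp_pos: [0.4256, -0.2642, 0.131]
tool_rot: [0.977, 0.215, 0.002, 0.0]
force: [-0.8, 1.7, 12.1]
opening: 0.0179
grip_force: 30.0
```

```bash
python3 -c "
from h import *
go(.423,-.266,.1305)"
```

```text
t 9.85 tcp [ 0.4256 -0.2642  0.131 ] yaw 24.88 tilt [ 0.003  0.    -1.   ] F [-0.8  1.7 12.1] T [ 0.35  0.18 -0.06] open 0.0179
frac [-0.026  0.005  0.004] turn None
```

Emit:
play_rows([
  [255,0,0,0,-0.01],
  [255,0,0,0,-0.02],
  [255,0,0,0,-0.02],
])

```text
time_s: 10.22
tcp_pos: [0.4249, -0.2642, 0.1309]
tool_rot: [0.969, 0.245, 0.001, -0.0]
force: [-2.9, 2.1, 14.2]
opening: 0.018
grip_force: 30.5
```

```bash
python3 -c "
from h import *
go(.423,-.266,.1305)"
```

```text
t 10.225 tcp [ 0.4249 -0.2642  0.1309] yaw 28.38 tilt [ 0.002  0.001 -1.   ] F [-2.9  2.1 14.2] T [ 0.38  0.41 -0.55] open 0.018
frac [-0.021  0.006  0.003] turn None
```

Emit:
play_rows([
  [255,0,0,0,-0.006],
  [255,0,0,0,-0.011],
  [255,0,0,0,-0.011],
])

```text
time_s: 10.6
tcp_pos: [0.4249, -0.2641, 0.1308]
tool_rot: [0.965, 0.261, 0.001, -0.0]
force: [-2.6, 1.4, 13.7]
opening: 0.0182
grip_force: 31.1
```

```bash
python3 -c "
from h import *
go(.423,-.266,.1305)"
```

```text
t 10.6 tcp [ 0.4249 -0.2641  0.1308] yaw 30.32 tilt [ 0.002  0.001 -1.   ] F [-2.6  1.4 13.7] T [ 0.48  0.44 -0.68] open 0.0182
frac [-0.021  0.006  0.003] turn None
```

The stop is felt at about 53° of turn, where the torque saturates near 0.6 N m. I'll back off slightly and let the lid rise slowly.

Emit:
play_rows([
  [255,0,0,0,0.006],
  [255,0,0,-0.015,0.006],
  [255,0,0,-0.03,0.006],
  [255,0,0,-0.045,0.006],
  [255,0,0,-0.06,0.006],
  [255,0,0,-0.075,0.006],
  [255,0,0,-0.09,0.006],
  [255,0,0,-0.09,0.006],
])

```text
time_s: 11.6
tcp_pos: [0.4241, -0.2647, 0.1407]
tool_rot: [0.967, 0.253, 0.0, -0.0]
force: [3.1, 4.0, 2.7]
opening: 0.018
grip_force: 30.5
```

```bash
python3 -c "
from h import *
go(.423,-.266,.1305)"
```

```text
t 11.6 tcp [ 0.4241 -0.2647  0.1407] yaw 29.33 tilt [ 0.001  0.001 -1.   ] F [3.1 4.  2.7] T [ 1.01 -0.82 -0.59] open 0.018
frac [-0.013  0.005  0.085] turn None
```

Rubbing against the stop wall (turning torque of 0.6 N m) probably explains the low lift force. I'll relieve the torque and side load, then recheck.

Emit:
play_rows([
  [255,0.003,-0.001,0,0.004],
  [255,0.006,-0.002,0,0.008],
  [255,0.006,-0.002,0,0.011],
  [255,0.006,-0.002,0,0.011],
])

```text
time_s: 12.1
tcp_pos: [0.4243, -0.2644, 0.1409]
tool_rot: [0.972, 0.237, -0.0, 0.0]
force: [1.5, 4.2, 7.0]
opening: 0.018
grip_force: 29.9
```

```bash
python3 -c "
from h import *
go(.423,-.266,.1305)"
```

```text
t 12.1 tcp [ 0.4243 -0.2644  0.1409] yaw 27.38 tilt [ 0. -0. -1.] F [1.5 4.2 7. ] T [ 0.97 -0.43 -0.08] open 0.018
frac [-0.016  0.006  0.086] turn None
```

Emit:
play_rows([
  [255,0.002,-0.005,0,0],
  [255,0.002,-0.005,-0.015,0],
  [255,0.002,-0.005,-0.03,0],
  [255,0.002,-0.005,-0.045,0],
  [255,0.002,-0.005,-0.06,0],
  [255,0.002,-0.005,-0.06,0],
])

```text
time_s: 12.85
tcp_pos: [0.4244, -0.2643, 0.1481]
tool_rot: [0.972, 0.236, 0.0, 0.0]
force: [2.5, 2.4, 6.2]
opening: 0.0176
grip_force: 29.9
```

```bash
python3 -c "
from h import *
go(.423,-.266,.1305)"
```

```text
t 12.85 tcp [ 0.4244 -0.2643  0.1481] yaw 27.36 tilt [ 0.001 -0.001 -1.   ] F [2.5 2.4 6.2] T [ 0.72 -0.55 -0.1 ] open 0.0176
frac [-0.017  0.007  0.147] turn None
```

Emit:
play_rows([
  [255,0.003,0,-0.015,0],
  [255,0.003,0,-0.03,0],
  [255,0.003,0,-0.045,0],
  [255,0.003,0,-0.06,0],
  [255,0.003,0,-0.075,0],
  [255,0.003,0,-0.09,0],
  [255,0.003,0,-0.105,0],
  [255,0.003,0,-0.12,0],
])

```text
time_s: 13.85
tcp_pos: [0.4244, -0.2641, 0.1622]
tool_rot: [0.972, 0.236, 0.0, 0.0]
force: [3.4, -1.2, 2.0]
opening: 0.0176
grip_force: 29.8
```

Emit:
play_rows([
  [255,0,0,-0.015,0],
  [255,0,0,-0.03,0],
  [255,0,0,-0.045,0],
  [255,0,0,-0.06,0],
  [255,0,0,-0.075,0],
  [255,0,0,-0.09,0],
  [255,0,0,-0.105,0],
  [255,0,0,-0.12,0],
])

```text
time_s: 14.85
tcp_pos: [0.4243, -0.2638, 0.1766]
tool_rot: [0.972, 0.236, -0.0, -0.0]
force: [0.1, 0.3, -4.0]
opening: 0.0179
grip_force: 29.8
```

```bash
python3 -c "
from h import *
go(.424,-.264,.23)
a=viewer.read_camera('scene');cv2.imwrite('pics/s2.png',cv2.resize(a[120:280,220:400],None,fx=3,fy=3))"
```

```text
t 14.85 tcp [ 0.4243 -0.2638  0.1766] yaw 27.33 tilt [-0.  0. -1.] F [ 0.1  0.3 -4. ] T [-0.03  0.   -0.04] open 0.0179
frac [-0.003  0.    -0.445] turn None
```

View pics/s2.png

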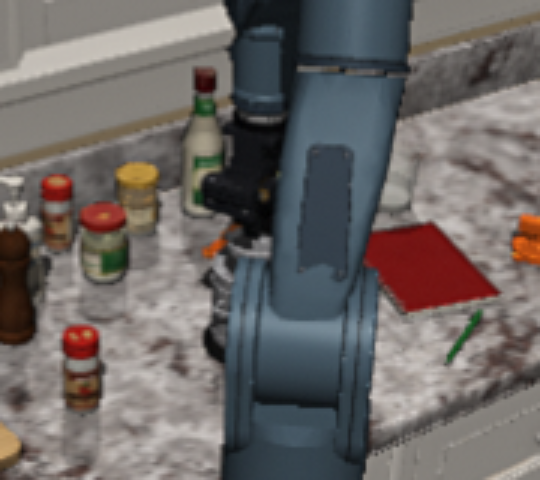

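The lid is clear of the press and hangs freely at about 4 N; the gripper and lid show near crop (240,200) above the press. Lifting and carrying it to the board.

Emit:
play_rows([
  [255,0,0,-0.06,0],
  [255,0,0,-0.16,0],
  [255,0,0,-0.28,0],
  [255,0,0,-0.4,0],
  [255,0,0,-0.46,0],
  [255,0,0,-0.48,0],
  [255,0,0,-0.48,0],
])

```text
time_s: 15.78
tcp_pos: [0.4242, -0.2638, 0.234]
tool_rot: [0.972, 0.236, -0.0, -0.0]
force: [0.3, -0.9, -3.4]
opening: 0.0177
grip_force: 29.8
```

Emit:
play_rows([
  [255,0.04,-0.07,0,0],
  [255,0.1,-0.18,0,0],
  [255,0.18,-0.3,0,0],
  [255,0.26,-0.43,0,0],
  [255,0.34,-0.56,0,0],
  [255,0.42,-0.69,0,0],
  [255,0.5,-0.83,0,0],
])

```text
time_s: 16.65
tcp_pos: [0.432, -0.1461, 0.2342]
tool_rot: [0.972, 0.237, 0.0, 0.0]
force: [1.5, 0.7, -3.9]
opening: 0.0181
grip_force: 29.8
```

Emit:
play_rows([
  [255,0.08,-0.13,0,0],
  [255,0.16,-0.27,0,0],
  [255,0.24,-0.4,0,0],
  [255,0.32,-0.53,0,0],
  [255,0.4,-0.66,0,0],
  [255,0.48,-0.8,0,0],
  [255,0.5,-0.83,0,0],
])

```text
time_s: 17.52
tcp_pos: [0.4394, -0.0298, 0.2342]
tool_rot: [0.971, 0.238, 0.0, -0.0]
force: [0.0, -0.2, -4.2]
opening: 0.018
grip_force: 29.8
```

Emit:
play_rows([
  [255,0.08,-0.13,0,0],
  [255,0.16,-0.27,0,0],
  [255,0.24,-0.4,0,0],
  [255,0.32,-0.53,0,0],
  [255,0.4,-0.66,0,0],
  [255,0.48,-0.8,0,0],
  [255,0.5,-0.83,0,0],
])

```text
time_s: 18.4
tcp_pos: [0.447, 0.0851, 0.2341]
tool_rot: [0.971, 0.237, 0.0, -0.0]
force: [0.2, -0.0, -2.5]
opening: 0.0174
grip_force: 29.8
```

Emit:
play_rows([
  [255,0.08,-0.13,0,0],
  [255,0.16,-0.27,0,0],
  [255,0.24,-0.4,0,0],
  [255,0.32,-0.53,0,0],
  [255,0.4,-0.66,0,0],
  [255,0.47,-0.78,0,0],
  [255,0.5,-0.83,0,0],
  [255,0.5,-0.83,0,0],
])

```text
time_s: 19.4
tcp_pos: [0.4547, 0.2002, 0.234]
tool_rot: [0.972, 0.236, -0.0, 0.0]
force: [-0.2, -0.4, -3.8]
opening: 0.0177
grip_force: 29.8
```

```bash
python3 -c "
from h import *
go(.455,.2,.053)
a=viewer.read_camera('scene');cv2.imwrite('pics/s3.png',cv2.resize(a[150:350,60:310],None,fx=3,fy=3))"
```

```text
t 19.4 tcp [0.4547 0.2002 0.234 ] yaw 27.35 tilt [-0. -0. -1.] F [-0.2 -0.4 -3.8] T [ 0.   -0.01  0.02] open 0.0177
frac [0.002 0.003 1.508] turn None
```

View pics/s3.png

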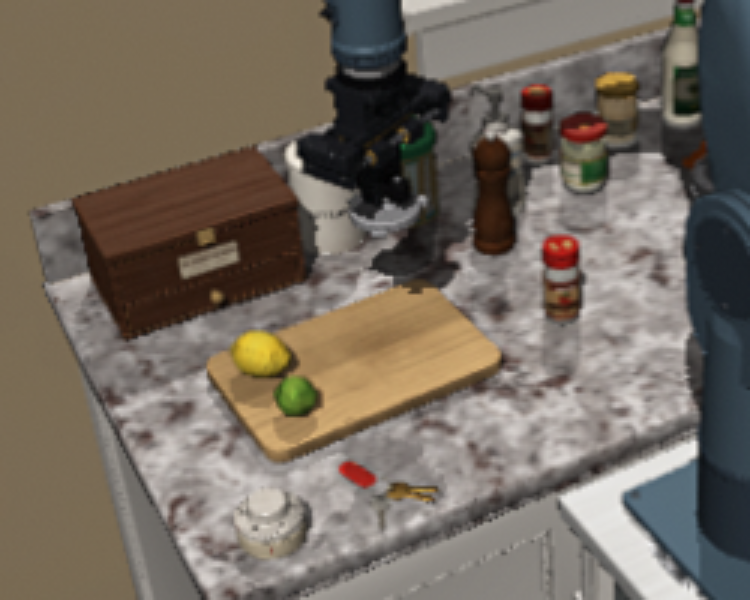

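The lid hangs level in the gripper at about (390,210) in this crop. The board is free to the right of the lemon and lime. Lowering.

Emit:
play_rows([
  [255,0,0,0.1,0],
  [255,0,0,0.25,0],
  [255,0,0,0.4,0],
  [255,0,0,0.55,0],
  [255,0,0,0.7,0],
  [255,0,0,0.85,0],
  [255,0,0,0.95,0],
  [255,0,0,1.0,0],
])

```text
time_s: 20.45
tcp_pos: [0.4545, 0.2003, 0.1133]
tool_rot: [0.972, 0.236, -0.0, 0.0]
force: [0.6, 0.1, -3.3]
opening: 0.0178
grip_force: 29.8
```

Emit:
play_rows([
  [255,0,0,0.1,0],
  [255,0,0,0.2,0],
  [255,0,0,0.3,0],
  [255,0,0,0.38,0],
  [255,0,0,0.43,0],
  [255,0,0,0.45,0],
  [255,0,0,0.45,0],
])

```text
time_s: 21.32
tcp_pos: [0.4547, 0.2004, 0.0601]
tool_rot: [0.972, 0.236, 0.0, -0.0]
force: [-0.6, 1.6, -2.6]
opening: 0.0176
grip_force: 29.8
```

Emit:
play_rows([
  [255,0,0,0.015,0],
  [255,0,0,0.03,0],
  [255,0,0,0.04,0],
  [255,0,0,0.04,0],
])

```text
time_s: 21.82
tcp_pos: [0.4546, 0.2002, 0.0553]
tool_rot: [0.972, 0.236, -0.0, 0.0]
force: [-0.4, 0.4, -4.5]
opening: 0.0179
grip_force: 29.8
```

Emit:
play_rows([
  [255,0,0,0.006,0],
  [255,0,0,0.012,0],
  [255,0,0,0.012,0],
])

```text
time_s: 22.2
tcp_pos: [0.4546, 0.2003, 0.0539]
tool_rot: [0.972, 0.236, -0.0, 0.0]
force: [-0.6, -0.2, -2.0]
opening: 0.0178
grip_force: 29.8
```

Emit:
play_rows([
  [255,0,0,0.004,0],
  [255,0,0,0.008,0],
  [255,0,0,0.008,0],
])

```text
time_s: 22.58
tcp_pos: [0.4547, 0.2002, 0.0538]
tool_rot: [0.972, 0.236, 0.0, 0.0]
force: [-4.1, -2.1, 11.6]
opening: 0.0177
grip_force: 30.0
```

Emit:
play_rows([
  [255,0,0,-0.006,0],
  [255,0,0,-0.006,0],
  [200,0,0,-0.006,0],
  [160,0,0,-0.006,0],
  [110,0,0,-0.006,0],
  [110,0,0,-0.006,0],
  [110,0,0,-0.006,0],
])

```text
time_s: 23.45
tcp_pos: [0.4547, 0.2003, 0.0536]
tool_rot: [0.972, 0.236, -0.0, -0.0]
force: [0.2, -0.3, 0.4]
opening: 0.0502
grip_force: 0.0
```

Emit:
play_rows([
  [110,0,0,-0.05,0],
  [110,0,0,-0.15,0],
  [110,0,0,-0.3,0],
  [110,0,0,-0.5,0],
  [110,0,0,-0.7,0],
  [110,0,0,-0.9,0],
  [110,0,0,-1,0],
  [110,0,0,-1,0],
])

```text
time_s: 24.45
tcp_pos: [0.4552, 0.2004, 0.1746]
tool_rot: [0.972, 0.236, 0.001, -0.0]
force: [1.1, 0.5, -0.6]
opening: 0.0504
grip_force: 0.0
```

Emit:
play_rows([
  [110,0,0.1,-0.2,0],
  [110,0,0.25,-0.4,0],
  [110,0,0.5,-0.6,0],
  [110,0,0.7,-0.8,0],
  [110,0,0.9,-0.8,0],
  [110,0,0.9,-0.8,0],
])

```text
time_s: 25.2
tcp_pos: [0.5044, 0.1024, 0.2687]
tool_rot: [0.972, 0.235, -0.001, 0.0]
force: [-0.4, 0.0, 0.4]
opening: 0.0504
grip_force: 0.0
```

```bash
python3 -c "
from h import *
go(.455,.2,.053)
a=viewer.read_camera('scene');cv2.imwrite('pics/s4.png',cv2.resize(a[150:350,60:310],None,fx=3,fy=3))"
```

```text
t 25.2 tcp [0.5044 0.1024 0.2687] yaw 27.13 tilt [-0.001 -0.001 -1.   ] F [-0.4  0.   0.4] T [-0.    0.04 -0.02] open 0.0504
frac [ 0.007 -0.912  1.798] turn None
```

View pics/s4.png

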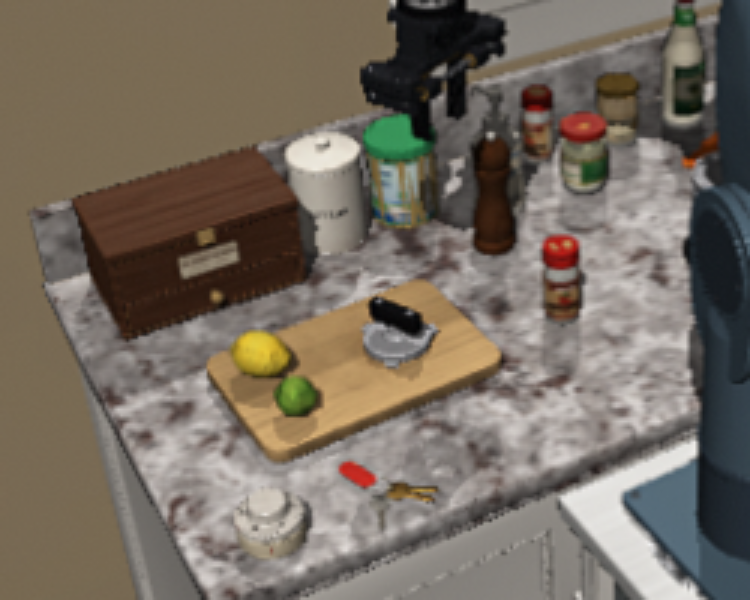

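The lid sits flat and handle up at crop (400,335) on the free part of the board. The fruit and jars have not moved, and the gripper is clear.

```bash
python3 -c "
from h import *
print(workorder.job_done())"
```

```text
the job is handed in; nothing more can be done
None
```

The press is open and its lid stands handle up on the free part of the chopping board, with the fruit and jars unmoved; the job is handed in, though its result was not reported back.

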